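# Squeeze free the battery cover of a bench meter

## Task

Open the battery compartment of the dark bench meter: press the two side tabs of its red snap-fit cover evenly together, a little at a time and only as far as it takes for the catches to let go, without crushing the tabs or pushing and tugging the cover hard against the meter, and lift the cover off by them. Stand the cover gently, right way up and flat on its legs, on the floor of the white tray, let go of it without dropping it, and leave everything else on the bench where it is.

Things in the scene. Friction and masses are not known exactly. Their poses are not given: they have to be found in the camera images.
- meter: dark bench meter, fixed to the bench, 160 (x) x 180 (y) x 55 mm tall; origin at the centre of its underside, z up, display and keys on the -x side of its top. Its top is a 4 mm plate at 51 to 55 mm height with a battery opening 34 (x) x 62 (y) mm centred at x = +20 mm, y = 0, hollow below.
- cover: red snap-fit battery cover, about 80 g, loose but caught in the meter. Origin: centre of its flange's underside, resting on the meter's top; axes parallel to the meter's at first. Flange 66 (x) x 66 (y) x 4 mm, notched at +y and -y for two upright tabs; a low block 22 x 22 mm between them rises to 20 mm (pulling it frees nothing). Off the meter it stands on four short legs, 15 mm below its origin.
- tab_left: the cover's +y tab: upright red plate 24 mm wide (x), 4 mm thick, reaching 38 mm above the cover's origin. Origin on its mid-plane, 22 mm to +y of the cover's origin at rest; the two tabs' outer faces are then 48 mm apart. Slides straight inward (-y) against a spring: 3.6 N to start, plus 1 N per mm. More than 15 N on a tab breaks it (so grip by finger opening in small steps, not by effort).
- tab_right: the cover's -y tab, mirror image of the +y tab (22 mm to -y of the cover's origin, slides inward to +y; same spring, travel and strength).
- catch_left (a point): foot of the +y tab, 11 mm below the cover's origin: a barb here sits under a hidden lip, with 1 mm of lift. It lets go with its tab pressed in 2 to 7.5 mm: unknown, new each time, alike on both sides, so test with gentle lifts. About 1 mm deeper the foot meets a hard stop. Both tabs must be in at once, evenly. More than 20 N between cover and meter, up, down or sideways, does damage.
- catch_right (a point): foot of the -y tab, mirror image of catch_left.
- tray: white open parts tray, fixed, 180 (x) x 190 (y) x 22 mm tall, walls 4 mm, floor top 5 mm above its origin, which is at the centre of its underside, z up. A small red cap lies in its +x +y corner (about 66, 70 mm).
- wash_bottle: white plastic wash bottle, 72 mm across, 190 mm tall, origin at centre of its base; leave alone
- beaker: clear plastic cup, 80 mm across, 90 mm tall, origin at centre of its base; leave alone
- sample_jar_a: small clear jar with red lid, 44 mm across, 50 mm tall, origin at centre of its base; leave alone
- sample_jar_b: second small clear jar with red lid, 44 mm across, 50 mm tall, origin at centre of its base; leave alone
- screwdriver: screwdriver lying on the bench, 160 mm long along its x; leave alone
- notebook: blue notebook lying flat, 150 x 110 x 12 mm, origin at centre of its underside; leave alone
- red_cap: small round red bottle cap, 28 mm across, 12 mm tall, lying in the +x +y corner of the tray; origin at centre of its underside; leave it there
Not all that is in view belongs to the job. Leave any turquoise look-alike of the meter alone. What is shaped like the cover but turquoise is not meant.

How it is judged:
On the way:
1. the cover is free: lifted upright clear of the meter's opening by its tabs (z of cover in the frame of meter above 0.075 m and horizontal distance between cover and meter below 0.06 m and angle between cover's own z axis and vertical below 0.3 rad and contact force between the fingers and tab_left above 1 N and contact force between the fingers and tab_right above 1 N), for 0.1 s.
At the end, for the whole second after the job is handed in: The cover stands right way up (within 7 degrees) at rest on the tray's floor, its origin within 62 mm (x) and 67 mm (y) of the tray's centre and 16 to 24 mm above the tray's underside, and is let go (x of cover in the frame of tray between -0.062 and 0.062 m and y of cover in the frame of tray between -0.067 and 0.067 m and z of cover in the frame of tray between 0.016 and 0.024 m and angle between cover's own z axis and vertical below 0.12 rad and linear speed of cover below 0.02 m/s and angular speed of cover below 0.2 rad/s); the robot touches nothing.
It fails at once if a tab is crushed: more than 15 N on it (contact force between the fingers and tab_left above 15 N or contact force between the fingers and tab_right above 15 N).
It fails at once if the cover is tugged or pushed against the meter with more than 20 N (contact force between cover and meter above 20 N).
It fails at once if the cover is dropped from more than about 12 mm (contact force between the fingers and cover below 0.01 N and linear speed of cover above 0.5 m/s).
It fails at once if the cover is set down on the tray with more than 35 N (contact force between cover and tray above 35 N).
It fails at once if another thing on the bench is moved more than 25 mm (distance of any of wash_bottle, beaker, sample_jar_a, sample_jar_b, screwdriver, notebook, red_cap from where it was at the start of the episode above 0.025 m).
It also fails if it takes over 72 s, if anything falls off the work surface, if the arm or the gripper's body presses on something with over 40 N, if the wrist force passes 120 N, or if a joint passes its speed limit or range.

## Robot

A 7-joint arm with a two-finger parallel gripper is mounted at the origin on the work surface. World frame = base frame: x ahead of the robot, y to its left, z up, the work surface at z = 0. Lengths are in m, angles in rad, forces in N, time in s.
With the tool pointing down it reaches from about 0.425 to 0.8 m from the base axis. Payload 8.3 kg.
Tool frame: the origin (TCP) lies between the finger pads; the fingertips stand 19 mm ahead of it and the grasp point (between the pads) is the TCP; z points along the fingers, y is the line along which they close (so a half turn about z gives the same grasp; the last joint's range is limited). The gripper opens to 85 mm and grips with 20 to 120 N. Pads are 22 mm wide; open, the fingers measure 114 mm over their backs; the gripper's body (76 mm by 85 mm) begins 54 mm behind the grasp point. The pads swing forward as they close: fully open they stand 13 mm farther back than shut.
Start: joints at [-1.296, 0.383, 0.016, 1.37, -0.006, 1.388, -0.046], TCP at [0.207, 0.59, 0.25] pointing down, gripper open.
Joint ranges: [-2.95, 2.95], [-0.25, 2.06], [-1.52, 1.56], [0.18, 2.33], [-1.44, 4.58], [0.02, 2.06], [-3.01, 3.01]. Speed limits (rad/s): [2.39, 2.39, 3.01, 3.01, 3.14, 3.14, 3.14].

## Interface

Orientations are given as a unit quaternion [w, x, y, z].
In Python, from rig import arm, eyes, workorder gives the robot as it stands. The module is installed in compiled form; this text tells all that it offers.
- The arm moves only by the tool step_arm, never from a script. Its argument "commands" is a list of rows, each an object with "fingers": the opening, from -1 (shut) to 1 (fully open), so that 0 is half open; "delta_pos": the shift along the tool's x, y, z each as a share of 25 cm, from -1 to 1, a list of three; "spin": the turn about the tool's z as a share of pi rad, from -1 to 1. A call has 1 to 20 rows; each row is the pose to reach, as a shift and turn from the pose commanded when the call began, along the tool's axes at that moment, turning the shorter way round; what a row does not reach only later rows make up. A row lasts 1/8 s, in which the tool goes at most 62.5 mm and 10.7 degrees, less where a joint would pass 70% of its speed; a pose out of reach is approached as far as the arm can. A call with a number of a shift or a turn outside -1 to 1 is refused whole. A call with a gripper value outside its range is refused whole. The fingers move at their own pace and stop on an object; "grip_force" is the grip in N (left out, the last holds). Time passes only in rows, so rows that repeat a pose let the fingers close. It gives the time, the measured TCP pose, the force, the opening and the grip force at its end, in the units of the state.
- arm.observe(): the state, without advancing time (a new reading comes with each control period).
- eyes.get_image(name): name is "scene" or "top" or "wrist"; returns a dict with "pixels" (384x512x3 uint8, blue, green, red), "vfov" (degrees; the focal length in pixels is half the picture's height over the tangent of half this angle, whatever the lens; pixels are square), "cx", "cy" (the principal point, pixels), "dist" ([k1, k2, p1, p2, k3] as OpenCV has them; the pictures are not rectified), "cam_to_world" (4x4, takes a point from camera to world coordinates); the wrist camera has in their place "tool_from_camera" (4x4, takes a point from camera to tool coordinates, whose origin is the TCP and whose axes are the flange's). Camera axes: x right, y down, z forward; pixel columns grow to the right and rows downward; lengths in m; the calibration is good to about 2 mm. A picture is of the moment at which its call begins: read the wrist's pose just before it. There is no depth.
- workorder.sign_off(): hands the job in; it is judged then, once.
The state is a dict: "clock": time; "q": joint angles; "dq": joint speeds; "tau": joint torques, N m; "tool_pos": TCP position; "ee_rot": TCP orientation; "ft_force": force on the tool from outside, world axes, zero at the start; "wrist_torque": the same for the moment, N m; "opening": opening from 0.0 (shut) to 1.0 (fully open); "grip_force": force on a finger pad.
Only numpy, scipy, OpenCV 4.12 (cv2) and the standard library are available. Lean on these libraries where they do the work, as an engineer would, in place of code of your own. Each camera call takes 0.05 s, during which the arm holds its last target. There are 200 camera calls.

## Working session

There is one attempt and no reset: what is moved stays moved. The work goes in short steps, Python scripts to look and compute and a tool call to move; the robot and the scene stay as the last step left them, time stands still between calls to the robot, and variables do not carry over. Pictures are saved under pics/ and viewed, at most 10 in all, crops included, and the job is handed in when it is done.

Besides the shell and the picture viewer there is one more tool, called after "Request:" in YAML: its name, and indented under it one key for each argument. step_arm: Moves the arm, as the interface text tells. Shift numbers are shares of 25 cm and turn numbers shares of pi rad, none past 1 either way. Its arguments: {"type":"object","properties":{"commands":{"type":"array","items":{"type":"object","properties":{"fingers":{"type":"number"},"delta_pos":{"type":"array","items":{"type":"number"}},"spin":{"type":"number"}}}},"grip_force":{"type":"number"}},"required":["commands"]}

```bash
mkdir -p pics; cat > h.py <<'E'
import numpy as np, cv2
from rig import arm, eyes, workorder
def K(im):
    h,w=im['pixels'].shape[:2]; f=h/2/np.tan(np.radians(im['vfov'])/2)
    return np.array([[f,0,im['cx']],[0,f,im['cy']],[0,0,1]])
def pose(im,st=None):
    if 'cam_to_world' in im: return np.array(im['cam_to_world'])
    from scipy.spatial.transform import Rotation as R
    T=np.eye(4); w,x,y,z=st['ee_rot']; T[:3,:3]=R.from_quat([x,y,z,w]).as_matrix(); T[:3,3]=st['tool_pos']
    return T@np.array(im['tool_from_camera'])
def ray(im,uv,st=None):
    T=pose(im,st); p=cv2.undistortPoints(np.array(uv,float).reshape(-1,1,2),K(im),np.array(im['dist'],float))[:,0]
    d=np.c_[p,np.ones(len(p))]@T[:3,:3].T
    return T[:3,3],d
def onz(im,uv,z,st=None):
    o,d=ray(im,uv,st); return o+d*((z-o[2])/d[:,2])[:,None]
def proj(im,P,st=None):
    T=np.linalg.inv(pose(im,st)); P=np.atleast_2d(P).astype(float)
    return cv2.projectPoints(P,cv2.Rodrigues(T[:3,:3])[0],T[:3,3],K(im),np.array(im['dist'],float))[0][:,0]
def blobs(px,name,lo,hi,amin=60):
    hsv=cv2.cvtColor(px,cv2.COLOR_BGR2HSV); m=cv2.inRange(hsv,lo,hi)
    if name=='red': m|=cv2.inRange(hsv,(170,lo[1],lo[2]),(180,255,255))
    out=[]
    for c in cv2.findContours(m,cv2.RETR_EXTERNAL,cv2.CHAIN_APPROX_NONE)[0]:
        if cv2.contourArea(c)>amin: out.append((c,cv2.minAreaRect(c)))
    return m,out
E
python3 - <<'E'
from h import *
st=arm.observe(); print(st)
ims={n:eyes.get_image(n) for n in('top','scene','wrist')}
for n,i in ims.items():
    cv2.imwrite(f'pics/{n}0.png',i['pixels']); print(n,i['vfov'],pose(i,st).round(3).tolist())
    m,b=blobs(i['pixels'],'red',(0,110,60),(9,255,255))
    for c,r in b: print(' red',[np.round(x,1) for x in r],cv2.contourArea(c))
cv2.imwrite('pics/both.png',np.vstack([ims['top']['pixels'],ims['scene']['pixels']])[:, :])
cv2.imwrite('pics/m.png',cv2.resize(np.hstack([ims['top']['pixels'],ims['scene']['pixels']]),(800,300)))
E
```

```text
{'clock': 0.0, 'q': array([-1.29591831,  0.3842325 ,  0.0163554 ,  1.37114482, -0.00631632,
        1.38818043, -0.04650575]), 'dq': array([ 0.00212002,  0.00038427,  0.00037881, -0.00168037, -0.00015786,
       -0.00113293,  0.00124879]), 'tau': array([-1.20857254e-03, -6.27606297e+01,  8.43585581e-01, -3.71818721e+01,
        1.65005011e-02,  1.43022632e-02,  1.52584079e-05]), 'tool_pos': array([0.20691855, 0.5892712 , 0.24928642]), 'ee_rot': array([-1.55837052e-04,  1.68051554e-01,  9.85777742e-01, -9.45604370e-04]), 'ft_force': array([0.60187298, 0.43350688, 0.14693716]), 'wrist_torque': array([-0.02535904, -0.01711498,  0.01321207]), 'grip_force': 0.0, 'opening': 1.0012806361816402}
top 55.85514006867387 [[0.02, -0.98, 0.197, 0.341], [-1.0, -0.018, 0.013, -0.009], [-0.009, -0.197, -0.98, 1.14], [0.0, 0.0, 0.0, 1.0]]
 red [array([122.8, 217.5]), array([ 7.4, 26.1]), np.float64(39.5)] 163.0
 red [array([304. , 182.5]), array([21., 22.]), np.float64(90.0)] 366.0
 red [array([277.5, 130.5]), array([11., 11.]), np.float64(90.0)] 101.0
 red [array([231.5, 122.5]), array([11., 11.]), np.float64(90.0)] 96.5
 red [array([381.5, 106. ]), array([28., 31.]), np.float64(90.0)] 647.5
 red [array([333. ,  84.5]), array([13., 14.]), np.float64(90.0)] 152.5
 red [array([383.5,  72. ]), array([10., 19.]), np.float64(90.0)] 168.0
scene 51.62086706793551 [[-0.107, 0.604, -0.79, 1.732], [0.994, 0.081, -0.072, 0.109], [0.02, -0.793, -0.609, 0.991], [0.0, 0.0, 0.0, 1.0]]
 red [array([123.3, 244.3]), array([31.3, 25.1]), np.float64(12.5)] 483.0
 red [array([172.5, 220. ]), array([10., 13.]), np.float64(90.0)] 90.0
 red [array([131., 199.]), array([10., 16.]), np.float64(90.0)] 119.0
 red [array([214. , 189.4]), array([16.9, 11.8]), np.float64(5.7)] 130.5
wrist 67.26272480123046 [[0.331, 0.903, 0.274, 0.137], [0.944, -0.316, -0.099, 0.614], [-0.003, 0.291, -0.957, 0.373], [0.0, 0.0, 0.0, 1.0]]
```

View pics/top0.png

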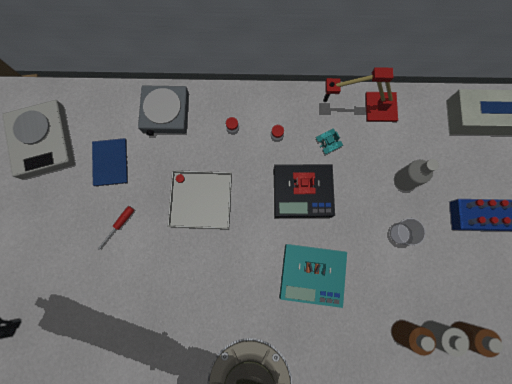

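View pics/scene0.png

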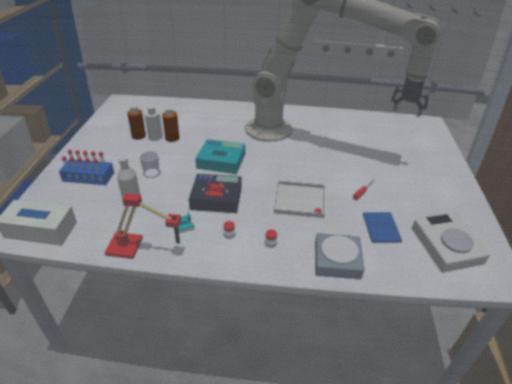

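The top view shows the dark meter at about (304,190), with the red cover on it at (304,182). The white tray is at (201,200), with its red cap at (180,178). There are three candidates:
- Red cover on the dark meter at (304,182).
- Turquoise meter at (314,275) with a reddish insert.
- Loose turquoise cover at (329,141).

Only the first fits, since it is red and sits on the dark meter. Next I'll measure it and confirm it in an enlarged crop.

```bash
python3 - <<'E'
from h import *
im=eyes.get_image('top'); px=im['pixels']
hsv=cv2.cvtColor(px,cv2.COLOR_BGR2HSV)
def rect(m,box,z,name):
    mm=np.zeros_like(m); x0,y0,x1,y1=box; mm[y0:y1,x0:x1]=m[y0:y1,x0:x1]
    cs=cv2.findContours(mm,cv2.RETR_EXTERNAL,cv2.CHAIN_APPROX_NONE)[0]; c=max(cs,key=cv2.contourArea)
    P=onz(im,c.reshape(-1,2),z)[:,:2]
    r=cv2.minAreaRect((P*1000).astype(np.float32)); print(name,r, cv2.boxPoints(r).round(0).tolist())
rect(cv2.inRange(hsv,(0,0,0),(180,255,75)),(262,155,345,228),0.055,'meter(top plane)')
rect(cv2.inRange(hsv,(0,0,150),(40,60,255)),(160,163,242,238),0.022,'tray')
rect(blobs(px,'red',(0,110,60),(9,255,255))[0],(285,165,325,200),0.059,'cover')
rect(blobs(px,'red',(0,110,60),(9,255,255))[0],(170,170,190,190),0.017,'cap')
rect(cv2.inRange(hsv,(80,80,50),(100,255,255)),(310,125,345,158),0.03,'turq cover')
cr=np.hstack([cv2.resize(px[155:230,262:347],None,fx=4.5,fy=4.5,interpolation=2),cv2.resize(px[160:235,160:245],None,fx=4.5,fy=4.5,interpolation=2)])
cv2.imwrite('pics/crop1.png',cr)
E
```

```text
meter(top plane) ((557.96435546875, -153.31138610839844), (164.88929748535156, 182.81903076171875), 1.5471032857894897) [[473.0, -64.0], [478.0, -247.0], [643.0, -242.0], [638.0, -60.0]]
tray ((449.6196594238281, 81.67335510253906), (0.0, 0.0), 0.0) [[450.0, 82.0], [450.0, 82.0], [450.0, 82.0], [450.0, 82.0]]
cover ((583.4293212890625, -154.52005004882812), (65.67052459716797, 67.0427017211914), 1.0064796209335327) [[550.0, -122.0], [551.0, -189.0], [617.0, -187.0], [616.0, -120.0]]
cap ((600.2412109375, 235.60995483398438), (26.2154483795166, 22.3514404296875), 3.4972429275512695) [[586.0, 246.0], [588.0, 224.0], [614.0, 225.0], [613.0, 248.0]]
turq cover ((728.4710083007812, -241.73944091796875), (64.51063537597656, 68.61546325683594), 28.320558547973633) [[684.0, -227.0], [716.0, -287.0], [773.0, -257.0], [741.0, -196.0]]
```

View pics/crop1.png

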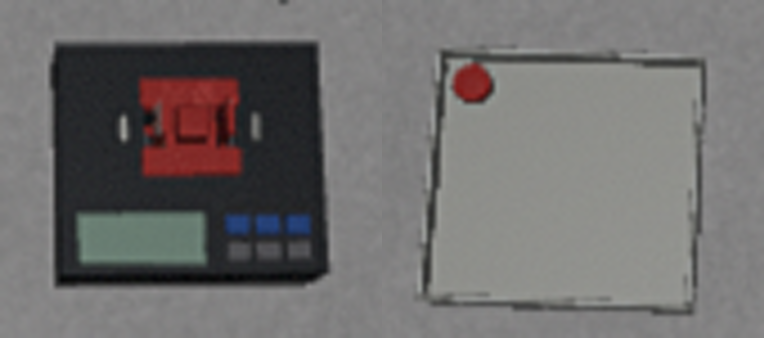

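The crop confirms the red cover on the dark meter: grey display and blue keys on the near (-x) side, tab slots at left and right. The tray corners are clearly visible. Now I'll move over the cover.

Request:
step_arm:
  commands:
    - {"delta_pos":[-1,-0.6,0],"fingers":1}
    - {"delta_pos":[-1,-0.6,0],"fingers":1}
    - {"delta_pos":[-1,-0.6,0],"fingers":1}
    - {"delta_pos":[-1,-0.6,0],"fingers":1}
    - {"delta_pos":[-1,-0.6,0],"fingers":1}
  grip_force: 20

```text
schema error: expected keys fingers, delta_pos, spin
```

Request:
step_arm:
  commands:
    - {"delta_pos":[-1,-0.8,0],"fingers":1}
    - {"delta_pos":[-1,-0.8,0],"fingers":1}
    - {"delta_pos":[-1,-0.8,0],"fingers":1}
    - {"delta_pos":[-1,-0.8,0],"fingers":1}
    - {"delta_pos":[-1,-0.8,0],"fingers":1}
    - {"delta_pos":[-1,-0.8,0],"fingers":1}

```text
schema error: expected keys fingers, delta_pos, spin
```

Request:
step_arm:
  commands:
    - {"delta_pos":[-0.396,-0.908,0],"spin":-0.116,"fingers":1}
    - {"delta_pos":[-0.396,-0.908,0],"spin":-0.116,"fingers":1}
    - {"delta_pos":[-0.396,-0.908,0],"spin":-0.116,"fingers":1}
    - {"delta_pos":[-0.396,-0.908,0],"spin":-0.116,"fingers":1}
    - {"delta_pos":[-0.396,-0.908,0],"spin":-0.116,"fingers":1}
    - {"delta_pos":[-0.396,-0.908,0],"spin":-0.116,"fingers":1}
    - {"delta_pos":[-0.396,-0.908,0],"spin":-0.116,"fingers":1}
    - {"delta_pos":[-0.396,-0.908,0],"spin":-0.116,"fingers":1}

```text
clock: 1.2
tool_pos: [0.225, 0.3435, 0.2501]
ee_rot: [-0.0, -0.014, 1.0, -0.0]
ft_force: [0.0, 1.2, -0.8]
opening: 1.004
grip_force: 0.0
```

```bash
python3 - <<'E'
from h import *
from scipy.spatial.transform import Rotation as R
st=arm.observe(); im=eyes.get_image('wrist'); px=im['pixels']
print(st['clock'],st['tool_pos'],st['q'].round(2),st['ft_force'],R.from_quat(np.roll(st['ee_rot'],-1)).as_matrix().round(4).tolist())
cv2.imwrite('pics/w1.png',cv2.resize(px,(768,576)))
m,b=blobs(px,'red',(0,110,40),(9,255,255),30)
for c,r in b:
    print([np.round(x,1) for x in r]); P=onz(im,c.reshape(-1,2),0.059,st)[:,:2]*1000
    q=cv2.minAreaRect(P.astype(np.float32)); print(q,cv2.boxPoints(q).round().tolist())
t=eyes.get_image('top')
P=onz(t,[(173.6,171.1),(231.3,173.8),(228.9,228.9),(169.6,226.2)],0.022); print('tray',P.round(3).tolist(),P.mean(0))
E
```

```text
1.2 [0.22501944 0.3435005  0.25005505] [-1.1  -0.08  0.03  1.91  0.    1.32  0.53] [ 0.01544454  1.24411572 -0.84136913] [[-0.9996, -0.028, -0.0003], [-0.028, 0.9996, -0.0006], [0.0003, -0.0006, -1.0]]
[array([291.3, 320.8]), array([17. , 40.3]), np.float64(45.0)]
((422.8188781738281, 403.7582092285156), (25.489116668701172, 57.2564697265625), 53.50749206542969) [[392.0, 411.0], [438.0, 376.0], [453.0, 397.0], [407.0, 431.0]]
tray [[0.621, 0.255, 0.022], [0.616, 0.07, 0.022], [0.441, 0.072, 0.022], [0.446, 0.256, 0.022]] [0.53091606 0.16341679 0.022     ]
```

View pics/w1.png

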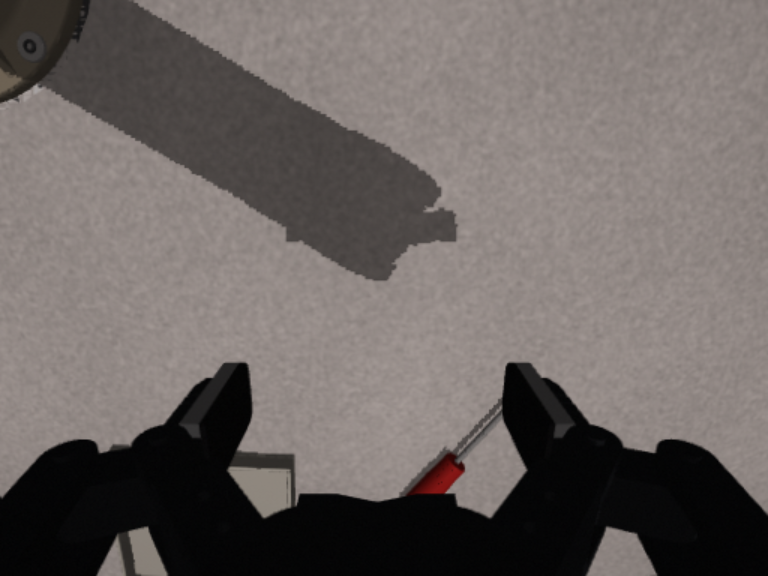

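The wrist view shows only the bench, the screwdriver and the tray edge, because two of the moves were refused for lacking "spin". I'll send the rest with every key included.

Request:
step_arm:
  commands:
    - {"delta_pos":[-1,-0.2,0],"spin":0,"fingers":1}
    - {"delta_pos":[-1,-0.2,0],"spin":0,"fingers":1}
    - {"delta_pos":[-1,-0.2,0],"spin":0,"fingers":1}
    - {"delta_pos":[-1,-0.2,0],"spin":0,"fingers":1}

```text
clock: 1.8
tool_pos: [0.4735, 0.3002, 0.2501]
ee_rot: [0.0, -0.014, 1.0, -0.0]
ft_force: [-0.1, 1.3, 0.4]
opening: 0.995
grip_force: 0.0
```

Request:
step_arm:
  commands:
    - {"delta_pos":[-0.684,-0.92,0],"spin":0,"fingers":1}
    - {"delta_pos":[-0.684,-0.92,0],"spin":0,"fingers":1}
    - {"delta_pos":[-0.684,-0.92,0],"spin":0,"fingers":1}
    - {"delta_pos":[-0.684,-0.92,0],"spin":0,"fingers":1}
    - {"delta_pos":[-0.684,-0.92,0],"spin":0,"fingers":1}

```text
clock: 2.42
tool_pos: [0.6502, 0.0712, 0.2496]
ee_rot: [-0.0, -0.012, 1.0, -0.001]
ft_force: [0.0, 0.8, -0.2]
opening: 1.0
grip_force: 0.0
```

Request:
step_arm:
  commands:
    - {"delta_pos":[0,-0.92,0],"spin":0,"fingers":1}
    - {"delta_pos":[0,-0.92,0],"spin":0,"fingers":1}
    - {"delta_pos":[0,-0.92,0],"spin":0,"fingers":1}
    - {"delta_pos":[0,-0.92,0],"spin":0,"fingers":1}
    - {"delta_pos":[0,-0.92,0],"spin":0,"fingers":1}
    - {"delta_pos":[0,-0.92,0],"spin":0,"fingers":1}
    - {"delta_pos":[0,-0.92,0],"spin":0,"fingers":1}

```text
clock: 3.3
tool_pos: [0.6554, -0.1527, 0.2499]
ee_rot: [-0.0, -0.015, 1.0, 0.0]
ft_force: [-0.2, 0.4, -0.2]
opening: 1.001
grip_force: 0.0
```

```bash
python3 - <<'E'
from h import *
from scipy.spatial.transform import Rotation as R
st=arm.observe(); im=eyes.get_image('wrist'); px=im['pixels']
print(st['clock'],st['tool_pos'],st['q'].round(2),st['ft_force'],R.from_quat(np.roll(st['ee_rot'],-1)).as_matrix().round(4).tolist())
cv2.imwrite('pics/w2.png',cv2.resize(px,(768,576)));np.save('w2.npy',px)
m,b=blobs(px,'red',(0,110,40),(9,255,255),30)
for c,r in b:
    print([np.round(x,1) for x in r]); P=onz(im,c.reshape(-1,2),0.059,st)[:,:2]*1000
    q=cv2.minAreaRect(P.astype(np.float32)); print(q,cv2.boxPoints(q).round().tolist())
E
```

```text
3.3 [ 0.65538218 -0.1526607   0.24993215] [-0.12  0.52  0.48  1.23 -0.23  1.44  1.93] [-0.20776225  0.41347202 -0.18930934] [[-0.9996, -0.0298, -0.0004], [-0.0298, 0.9996, 0.001], [0.0004, 0.001, -1.0]]
[array([ 65.8, 280.9]), array([74.6, 40.1]), np.float64(2.0)]
((804.131591796875, -383.90106201171875), (60.45695114135742, 95.26336669921875), 0.2297554761171341) [[774.0, -336.0], [774.0, -432.0], [835.0, -431.0], [834.0, -336.0]]
[array([419. , 266.5]), array([31.8, 30.4]), np.float64(45.0)]
((768.9336547851562, 62.52417755126953), (47.71794128417969, 37.948577880859375), 54.91184616088867) [[740.0, 54.0], [771.0, 32.0], [798.0, 71.0], [767.0, 93.0]]
[array([310.5, 248.5]), array([32.6, 30.9]), np.float64(63.4)]
((746.8765869140625, -77.42158508300781), (44.48484802246094, 37.732364654541016), 32.01376724243164) [[718.0, -73.0], [738.0, -105.0], [776.0, -82.0], [756.0, -50.0]]
[array([250.6, 105.8]), array([64.3, 65.5]), np.float64(1.0)]
((583.3023681640625, -154.29856872558594), (66.65010833740234, 66.9280776977539), 1.3237684965133667) [[549.0, -122.0], [551.0, -189.0], [617.0, -187.0], [616.0, -120.0]]
```

View pics/w2.png

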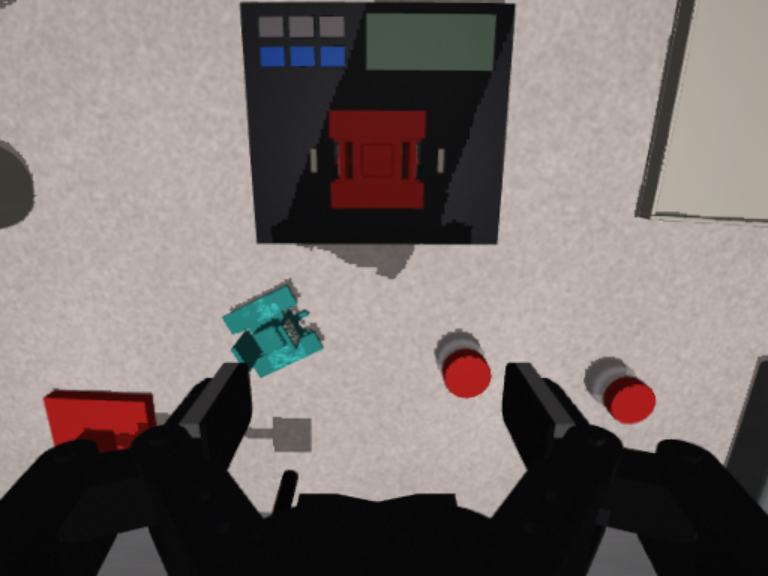

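The wrist view shows the cover at (377,160) in the 768x576 picture, on the dark meter and with its tabs at left and right. Both views agree on (0.583, -0.154), a yaw of about 1.3° and a size of 66.7 mm. I'll move above it with a narrower opening.

Request:
step_arm:
  commands:
    - {"delta_pos":[0.29,0.003,0.2],"spin":0.002,"fingers":0.45}
    - {"delta_pos":[0.29,0.003,0.4],"spin":0.002,"fingers":0.45}
    - {"delta_pos":[0.29,0.003,0.4],"spin":0.002,"fingers":0.45}
    - {"delta_pos":[0.29,0.003,0.4],"spin":0.002,"fingers":0.45}
    - {"delta_pos":[0.29,0.003,0.4],"spin":0.002,"fingers":0.45}
    - {"delta_pos":[0.29,0.003,0.4],"spin":0.002,"fingers":0.45}
    - {"delta_pos":[0.29,0.003,0.4],"spin":0.002,"fingers":0.45}

```text
clock: 4.22
tool_pos: [0.5831, -0.1564, 0.1511]
ee_rot: [0.001, -0.01, 1.0, -0.0]
ft_force: [-0.1, -0.5, -0.8]
opening: 0.724
grip_force: 0.0
```

```bash
python3 - <<'E'
from h import *
st=arm.observe(); im=eyes.get_image('wrist'); px=im['pixels']
print(st['clock'],st['tool_pos'],st['ee_rot'],st['ft_force'],st['opening'])
cv2.imwrite('pics/w3.png',cv2.resize(px,(768,576)))
s=0.022
c=np.array([0.583,-0.154]);a=np.radians(1.3);Rm=np.array([[np.cos(a),-np.sin(a)],[np.sin(a),np.cos(a)]])
for z,P in((.093,[(12,24),(-12,24),(12,-24),(-12,-24),(12,20),(-12,20),(12,-20),(-12,-20)]),(.059,[(33,33),(-33,33),(33,-33),(-33,-33)]),(.075,[(11,11),(-11,11),(11,-11),(-11,-11)])):
    W=np.c_[(np.array(P)/1000)@Rm.T+c,np.full(len(P),z)]
    print(z,(proj(im,W,st)*1.5).round(0).tolist())
E
```

```text
4.225 [ 0.58309117 -0.15639524  0.15109069] [ 6.55216191e-04 -1.02581009e-02  9.99947147e-01 -2.11375349e-04] [-0.0502311  -0.45354732 -0.78305418] 0.7244459157027001
0.093 [[433.0, 352.0], [435.0, 303.0], [329.0, 352.0], [327.0, 303.0], [425.0, 352.0], [426.0, 303.0], [338.0, 352.0], [336.0, 303.0]]
0.059 [[441.0, 360.0], [446.0, 242.0], [321.0, 360.0], [315.0, 242.0]]
0.075 [[403.0, 335.0], [404.0, 293.0], [359.0, 335.0], [358.0, 293.0]]
```

View pics/w3.png

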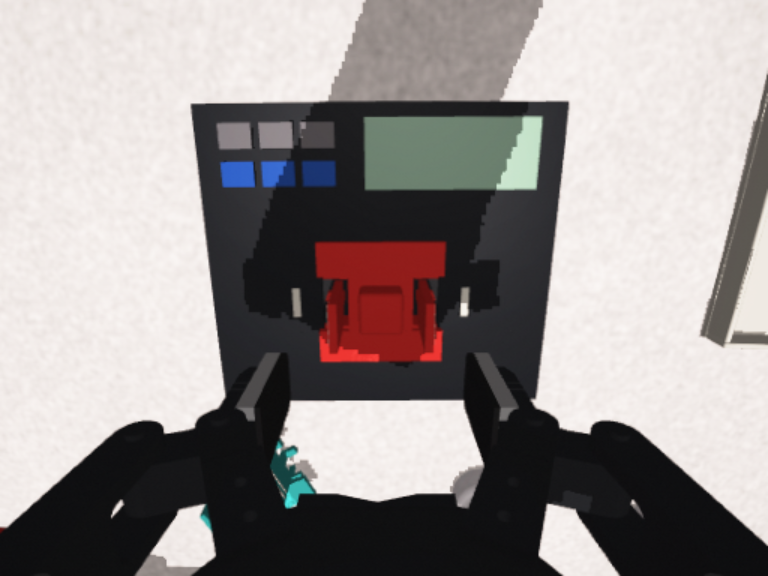

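The predicted corners (tabs at 327–435, flange at 316–445 by 242–360) fall on the picture's edges, so the cover pose is good to about 1 mm. I'll centre the tool and go down beside the tabs.

Request:
step_arm:
  commands:
    - {"delta_pos":[0,0.0096,0],"spin":0,"fingers":0.45}
    - {"delta_pos":[0,0.0096,0.1],"spin":0,"fingers":0.4}
    - {"delta_pos":[0,0.0096,0.2],"spin":0,"fingers":0.35}
    - {"delta_pos":[0,0.0096,0.23],"spin":0,"fingers":0.3}
    - {"delta_pos":[0,0.0096,0.264],"spin":0,"fingers":0.3}
    - {"delta_pos":[0,0.0096,0.264],"spin":0,"fingers":0.3}
    - {"delta_pos":[0,0.0096,0.264],"spin":0,"fingers":0.3}
    - {"delta_pos":[0,0.0096,0.264],"spin":0,"fingers":0.3}

```text
clock: 5.28
tool_pos: [0.5827, -0.154, 0.085]
ee_rot: [0.001, -0.01, 1.0, -0.0]
ft_force: [0.9, 0.1, 0.3]
opening: 0.65
grip_force: 0.0
```

```bash
python3 - <<'E'
from h import *
for i in range(3):
    st=arm.observe(); print(st['clock'],st['tool_pos'],st['ee_rot'][1],st['ft_force'],st['opening'],st['grip_force'])
    im=eyes.get_image('wrist')
px=im['pixels']
cv2.imwrite('pics/w4.png',cv2.resize(px[120:384,130:380],None,fx=2.25,fy=2.25,interpolation=2))
E
```

```text
5.275 [ 0.58269644 -0.15395948  0.08495374] -0.0101701367592401 [0.88512184 0.09101526 0.32757324] 0.6496831395711953 0.0
5.325 [ 0.58260849 -0.1539361   0.08484613] -0.010198607752082908 [-0.46891748  0.8481749   0.78567854] 0.6494101686480735 0.0
5.375 [ 0.58254078 -0.15388124  0.08474914] -0.010193020570163573 [ 0.04659908 -0.13136854  0.97581888] 0.6541766403345318 0.0
```

View pics/w4.png

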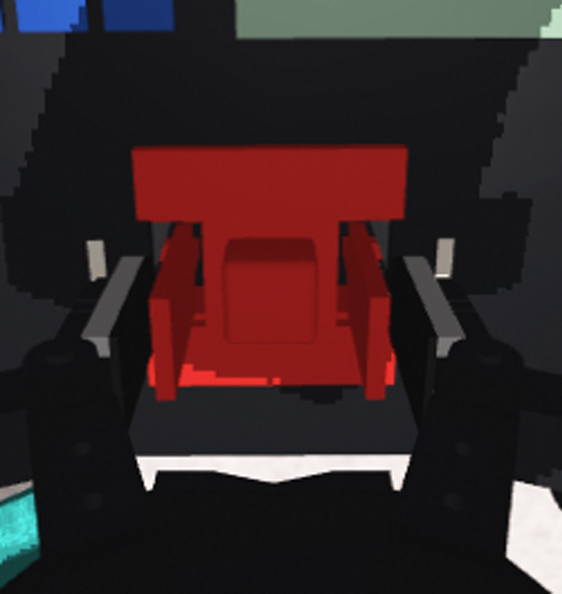

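The close view shows both pads beside the tabs (pad faces at x≈135 and 408, cover centre at 270), so they are centred to within a millimetre. I'll close in small steps.

Request:
step_arm:
  commands:
    - {"delta_pos":[0,0,0],"spin":0,"fingers":0.2}
    - {"delta_pos":[0,0,0],"spin":0,"fingers":0.17}
    - {"delta_pos":[0,0,0],"spin":0,"fingers":0.15}
    - {"delta_pos":[0,0,0],"spin":0,"fingers":0.13}
    - {"delta_pos":[0,0,0],"spin":0,"fingers":0.11}
    - {"delta_pos":[0,0,0],"spin":0,"fingers":0.11}
    - {"delta_pos":[0,0,0],"spin":0,"fingers":0.11}
  grip_force: 20

```text
clock: 6.3
tool_pos: [0.5823, -0.1539, 0.0844]
ee_rot: [0.0, -0.01, 1.0, -0.0]
ft_force: [-0.1, 0.0, 2.1]
opening: 0.556
grip_force: 3.8
```

```bash
cat > rd.py <<'E'
from h import *
import sys
L=[]
for i in range(int(sys.argv[1]) if len(sys.argv)>1 else 5):
    eyes.get_image('wrist'); st=arm.observe(); L.append(np.r_[st['tool_pos']*1000,st['ft_force'],st['opening']*85,st['grip_force']])
L=np.array(L); print(st['clock'],'mean',L.mean(0).round(2),'sd',L.std(0).round(2), 'yaw',np.degrees(-2*st['ee_rot'][1]).round(2))
E
python3 rd.py
```

```text
6.55 mean [ 5.8232e+02 -1.5388e+02  8.4410e+01 -8.7000e-01 -4.2000e-01  2.7100e+00
  4.7060e+01  3.8000e+00] sd [0.01 0.01 0.01 0.71 0.44 0.44 0.11 0.  ] yaw 1.17
```

Contact is even on both tabs: 3.8 N at a 47.1 mm opening, with only about 0.4 N sideways. I'll press to about 2 mm per side and try a gentle lift.

Request:
step_arm:
  commands:
    - {"delta_pos":[0,0,0],"spin":0,"fingers":0.09}
    - {"delta_pos":[0,0,0],"spin":0,"fingers":0.07}
    - {"delta_pos":[0,0,0],"spin":0,"fingers":0.05}
    - {"delta_pos":[0,0,0],"spin":0,"fingers":0.035}
    - {"delta_pos":[0,0,0],"spin":0,"fingers":0.035}

```text
clock: 7.18
tool_pos: [0.5824, -0.1539, 0.0846]
ee_rot: [0.0, -0.01, 1.0, -0.0]
ft_force: [-2.2, -0.1, 5.2]
opening: 0.521
grip_force: 5.4
```

```bash
python3 rd.py 4
```

```text
7.375 mean [ 5.8241e+02 -1.5395e+02  8.4620e+01 -2.1900e+00  9.0000e-02  6.1300e+00
  4.4220e+01  5.3600e+00] sd [0.   0.02 0.01 0.09 0.32 0.49 0.25 0.  ] yaw 1.16
```

Request:
step_arm:
  commands:
    - {"delta_pos":[0,0,-0.004],"spin":0,"fingers":0.035}
    - {"delta_pos":[0,0,-0.008],"spin":0,"fingers":0.035}
    - {"delta_pos":[0,0,-0.008],"spin":0,"fingers":0.035}

```text
clock: 7.75
tool_pos: [0.582, -0.1537, 0.0858]
ee_rot: [-0.0, -0.01, 1.0, 0.0]
ft_force: [0.2, 0.7, -1.8]
opening: 0.518
grip_force: 5.4
```

```bash
python3 rd.py 4
```

```text
7.95 mean [ 5.8200e+02 -1.5372e+02  8.5830e+01  2.4000e-01 -5.5000e-01 -3.2300e+00
  4.3930e+01  5.4000e+00] sd [0.02 0.02 0.02 0.24 0.53 0.27 0.2  0.01] yaw 1.17
```

The catches are still holding: about 3 N of upward pull after 1.2 mm of lift. I'll keep a slight upward pull and press further in half-millimetre steps.

Request:
step_arm:
  commands:
    - {"delta_pos":[0,0,-0.001],"spin":0,"fingers":0.023}
    - {"delta_pos":[0,0,-0.001],"spin":0,"fingers":0.012}
    - {"delta_pos":[0,0,-0.003],"spin":0,"fingers":0.012}
    - {"delta_pos":[0,0,-0.003],"spin":0,"fingers":0.012}

```text
clock: 8.45
tool_pos: [0.582, -0.1536, 0.0867]
ee_rot: [-0.0, -0.01, 1.0, 0.0]
ft_force: [0.1, 0.5, -6.6]
opening: 0.51
grip_force: 6.4
```

Request:
step_arm:
  commands:
    - {"delta_pos":[0,0,-0.001],"spin":0,"fingers":0.0}
    - {"delta_pos":[0,0,-0.001],"spin":0,"fingers":-0.012}
    - {"delta_pos":[0,0,-0.002],"spin":0,"fingers":-0.012}
    - {"delta_pos":[0,0,-0.002],"spin":0,"fingers":-0.012}

```text
clock: 8.95
tool_pos: [0.5828, -0.1541, 0.0881]
ee_rot: [0.001, -0.01, 1.0, -0.0]
ft_force: [0.6, -0.9, -0.3]
opening: 0.494
grip_force: 6.0
```

```bash
python3 rd.py 3
```

```text
9.1 mean [ 5.8269e+02 -1.5404e+02  8.7980e+01  7.4000e-01 -1.1200e+00 -2.9000e-01
  4.1960e+01  5.9400e+00] sd [0.06 0.02 0.07 0.33 0.16 0.28 0.23 0.03] yaw 1.16
```

The pull dropped to about 0 N and the tool rose, so the catches seem to have let go at about 3 mm per side. I'll hold this opening and lift gently.

Request:
step_arm:
  commands:
    - {"delta_pos":[0,0,-0.006],"spin":0,"fingers":-0.012}
    - {"delta_pos":[0,0,-0.012],"spin":0,"fingers":-0.012}
    - {"delta_pos":[0,0,-0.016],"spin":0,"fingers":-0.012}
    - {"delta_pos":[0,0,-0.016],"spin":0,"fingers":-0.012}

```text
clock: 9.6
tool_pos: [0.5823, -0.154, 0.0917]
ee_rot: [0.0, -0.01, 1.0, -0.0]
ft_force: [1.3, -2.9, -1.5]
opening: 0.498
grip_force: 5.4
```

```bash
python3 rd.py 3
```

```text
9.75 mean [ 582.32 -154.01   91.64    0.72   -2.02   -0.76   42.05    5.38] sd [0.   0.   0.02 0.55 0.32 0.1  0.02 0.02] yaw 1.16
```

The force is now just the cover's weight (0.8 N), so it is free. I'll raise it slowly clear of the opening and take a look.

Request:
step_arm:
  commands:
    - {"delta_pos":[0,0,-0.02],"spin":0,"fingers":-0.012}
    - {"delta_pos":[0,0,-0.04],"spin":0,"fingers":-0.012}
    - {"delta_pos":[0,0,-0.06],"spin":0,"fingers":-0.012}
    - {"delta_pos":[0,0,-0.08],"spin":0,"fingers":-0.012}
    - {"delta_pos":[0,0,-0.11],"spin":0,"fingers":-0.012}
    - {"delta_pos":[0,0,-0.14],"spin":0,"fingers":-0.012}
    - {"delta_pos":[0,0,-0.17],"spin":0,"fingers":-0.012}
    - {"delta_pos":[0,0,-0.2],"spin":0,"fingers":-0.012}
    - {"delta_pos":[0,0,-0.2],"spin":0,"fingers":-0.012}
    - {"delta_pos":[0,0,-0.2],"spin":0,"fingers":-0.012}

```text
clock: 11.0
tool_pos: [0.5822, -0.1538, 0.1414]
ee_rot: [-0.0, -0.01, 1.0, 0.0]
ft_force: [0.4, -0.3, -0.6]
opening: 0.493
grip_force: 6.3
```

```bash
python3 rd.py 3; python3 - <<'E'
from h import *
im=eyes.get_image('wrist')['pixels']; s=eyes.get_image('scene')['pixels']
cv2.imwrite('pics/w5.png',np.hstack([cv2.resize(im,(400,300)),cv2.resize(s[150:240,160:280],(400,300),interpolation=2)]))
E
```

```text
11.15 mean [ 5.8208e+02 -1.5377e+02  1.4116e+02 -8.0000e-02  4.0000e-02 -1.0500e+00
  4.2090e+01  6.3300e+00] sd [0.01 0.03 0.04 0.27 0.27 0.13 0.26 0.  ] yaw 1.16
```

View pics/w5.png

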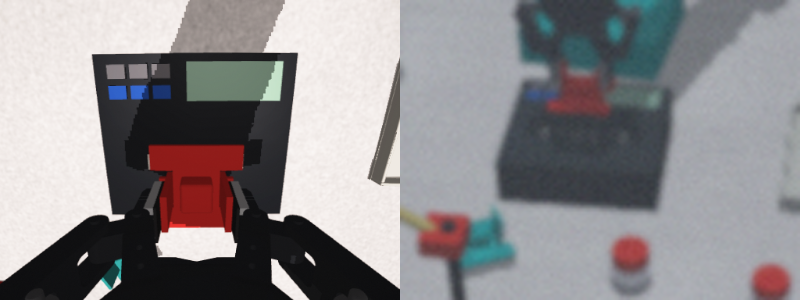

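The cover hangs level between the pads (left half, about (197,185)), and the meter's opening is clear (right half). I'll carry it gently to the tray, aiming for (0.522, 0.155), away from the cap.

Request:
step_arm:
  commands:
    - {"delta_pos":[0.01,0.05,0],"spin":0,"fingers":-0.012}
    - {"delta_pos":[0.03,0.14,0],"spin":0,"fingers":-0.012}
    - {"delta_pos":[0.05,0.26,0],"spin":0,"fingers":-0.012}
    - {"delta_pos":[0.07,0.38,0],"spin":0,"fingers":-0.012}
    - {"delta_pos":[0.09,0.5,0],"spin":0,"fingers":-0.012}
    - {"delta_pos":[0.108,0.62,0],"spin":0,"fingers":-0.012}

```text
clock: 12.0
tool_pos: [0.5516, 0.0026, 0.1416]
ee_rot: [-0.0, -0.011, 1.0, 0.0]
ft_force: [-0.1, 0.4, -0.2]
opening: 0.494
grip_force: 6.3
```

Request:
step_arm:
  commands:
    - {"delta_pos":[0.02,0.12,0],"spin":0,"fingers":-0.012}
    - {"delta_pos":[0.04,0.24,0],"spin":0,"fingers":-0.012}
    - {"delta_pos":[0.06,0.36,0],"spin":0,"fingers":-0.012}
    - {"delta_pos":[0.08,0.48,0],"spin":0,"fingers":-0.012}
    - {"delta_pos":[0.1,0.57,0],"spin":0,"fingers":-0.012}
    - {"delta_pos":[0.108,0.62,0],"spin":0,"fingers":-0.012}
    - {"delta_pos":[0.108,0.62,0],"spin":0,"fingers":-0.012}
    - {"delta_pos":[0.108,0.62,0],"spin":0,"fingers":-0.012}

```text
clock: 13.0
tool_pos: [0.5222, 0.1538, 0.1416]
ee_rot: [0.0, -0.009, 1.0, -0.0]
ft_force: [-0.1, -1.3, -0.4]
opening: 0.495
grip_force: 6.3
```

```bash
python3 rd.py 3; python3 - <<'E'
from h import *
st=arm.observe(); im=eyes.get_image('wrist'); px=im['pixels']
m,b=blobs(px,'red',(0,110,40),(9,255,255),300)
for c,r in b:
    print(r)
    # far flange edge (rows above): width at topmost rows -> height from 66 mm
    p=c.reshape(-1,2); v0=p[:,1].min(); q=p[(p[:,1]>=v0+3)&(p[:,1]<=v0+8)]; u0,u1=q[:,0].min(),q[:,0].max()+1
    for z in(.07,.08,.09,.1,.11,.12): 
        W=onz(im,[(u0,v0+5),(u1,v0+5)],z,st); print(z,(np.linalg.norm(W[0]-W[1])*1000).round(1),W.mean(0).round(4))
cv2.imwrite('pics/w6.png',cv2.resize(px,(600,450)))
E
```

```text
13.15 mean [ 5.2229e+02  1.5370e+02  1.4156e+02  2.2000e-01 -6.0000e-02 -9.9000e-01
  4.1860e+01  6.3300e+00] sd [0.01 0.07 0.01 0.45 0.26 0.15 0.07 0.  ] yaw 1.06
((250.5, 240.5), (111.0, 121.0), 90.0)
0.07 86.3 [0.5059 0.1537 0.07  ]
0.08 81.9 [0.5029 0.1537 0.08  ]
0.09 77.5 [0.4999 0.1536 0.09  ]
0.1 73.1 [0.497  0.1536 0.1   ]
0.11 68.6 [0.494  0.1535 0.11  ]
0.12 64.2 [0.491  0.1535 0.12  ]
((500.0, 161.0), (40.0, 22.0), 90.0)
0.07 5.9 [0.4704 0.3318 0.07  ]
0.08 5.6 [0.4693 0.3227 0.08  ]
0.09 5.3 [0.4681 0.3135 0.09  ]
0.1 5.0 [0.467  0.3044 0.1   ]
0.11 4.7 [0.4658 0.2952 0.11  ]
0.12 4.4 [0.4646 0.2861 0.12  ]
```

View pics/w6.png

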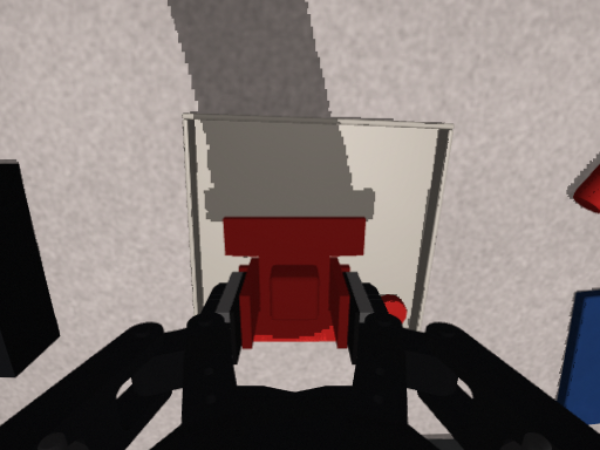

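The cover is level over the tray at (294,280), clear of the cap at (393,308). Its flange width puts it about 30 mm below the TCP, so I expect it to touch down at a TCP height of about 0.050. I'll lower in two stages.

Request:
step_arm:
  commands:
    - {"delta_pos":[0,0,0.04],"spin":0,"fingers":-0.012}
    - {"delta_pos":[0,0,0.1],"spin":0,"fingers":-0.012}
    - {"delta_pos":[0,0,0.17],"spin":0,"fingers":-0.012}
    - {"delta_pos":[0,0,0.23],"spin":0,"fingers":-0.012}
    - {"delta_pos":[0,0,0.28],"spin":0,"fingers":-0.012}
    - {"delta_pos":[0,0,0.318],"spin":0,"fingers":-0.012}
    - {"delta_pos":[0,0,0.318],"spin":0,"fingers":-0.012}
    - {"delta_pos":[0,0,0.33],"spin":0,"fingers":-0.012}
    - {"delta_pos":[0,0,0.34],"spin":0,"fingers":-0.012}
    - {"delta_pos":[0,0,0.34],"spin":0,"fingers":-0.012}

```text
clock: 14.45
tool_pos: [0.522, 0.155, 0.0566]
ee_rot: [0.0, -0.01, 1.0, 0.0]
ft_force: [0.1, -0.0, -0.6]
opening: 0.499
grip_force: 6.3
```

```bash
python3 rd.py 3
```

```text
14.6 mean [ 5.2207e+02  1.5503e+02  5.6690e+01  4.0000e-01  1.3000e-01 -7.4000e-01
  4.2090e+01  6.3300e+00] sd [0.01 0.02 0.02 0.29 0.06 0.36 0.05 0.  ] yaw 1.17
```

Request:
step_arm:
  commands:
    - {"delta_pos":[0,0,0.006],"spin":0,"fingers":-0.012}
    - {"delta_pos":[0,0,0.012],"spin":0,"fingers":-0.012}
    - {"delta_pos":[0,0,0.016],"spin":0,"fingers":-0.012}
    - {"delta_pos":[0,0,0.016],"spin":0,"fingers":-0.012}

```text
clock: 15.1
tool_pos: [0.5219, 0.155, 0.0524]
ee_rot: [-0.0, -0.01, 1.0, -0.0]
ft_force: [1.0, -0.4, -1.6]
opening: 0.496
grip_force: 6.3
```

```bash
python3 rd.py 3
```

```text
15.25 mean [ 5.2197e+02  1.5498e+02  5.2510e+01 -5.4000e-01  1.1000e-01 -1.1300e+00
  4.1960e+01  6.3300e+00] sd [0.03 0.02 0.04 0.07 0.54 0.31 0.19 0.  ] yaw 1.17
```

Not touching yet, so I'll go down in 1 mm steps.

Request:
step_arm:
  commands:
    - {"delta_pos":[0,0,0.002],"spin":0,"fingers":-0.012}
    - {"delta_pos":[0,0,0.004],"spin":0,"fingers":-0.012}
    - {"delta_pos":[0,0,0.004],"spin":0,"fingers":-0.012}

```text
clock: 15.62
tool_pos: [0.5219, 0.155, 0.0515]
ee_rot: [-0.0, -0.01, 1.0, -0.0]
ft_force: [-0.2, -0.0, -1.9]
opening: 0.495
grip_force: 6.3
```

Request:
step_arm:
  commands:
    - {"delta_pos":[0,0,0.002],"spin":0,"fingers":-0.012}
    - {"delta_pos":[0,0,0.004],"spin":0,"fingers":-0.012}
    - {"delta_pos":[0,0,0.004],"spin":0,"fingers":-0.012}

```text
clock: 16.0
tool_pos: [0.5219, 0.155, 0.0505]
ee_rot: [-0.0, -0.01, 1.0, -0.0]
ft_force: [0.9, -0.8, -0.8]
opening: 0.494
grip_force: 6.3
```

```bash
python3 rd.py 3
```

```text
16.15 mean [ 5.2197e+02  1.5499e+02  5.0510e+01  1.8000e-01  1.9000e-01 -7.8000e-01
  4.1810e+01  6.3300e+00] sd [0.02 0.01 0.02 0.71 0.35 0.21 0.23 0.  ] yaw 1.17
```

Request:
step_arm:
  commands:
    - {"delta_pos":[0,0,0.002],"spin":0,"fingers":-0.012}
    - {"delta_pos":[0,0,0.004],"spin":0,"fingers":-0.012}
    - {"delta_pos":[0,0,0.004],"spin":0,"fingers":-0.012}

```text
clock: 16.52
tool_pos: [0.5219, 0.155, 0.0495]
ee_rot: [-0.0, -0.01, 1.0, -0.0]
ft_force: [-0.9, 0.3, -0.9]
opening: 0.498
grip_force: 6.3
```

Request:
step_arm:
  commands:
    - {"delta_pos":[0,0,0.002],"spin":0,"fingers":-0.012}
    - {"delta_pos":[0,0,0.004],"spin":0,"fingers":-0.012}
    - {"delta_pos":[0,0,0.004],"spin":0,"fingers":-0.012}

```text
clock: 16.9
tool_pos: [0.5221, 0.1551, 0.0489]
ee_rot: [0.0, -0.01, 1.0, 0.0]
ft_force: [-0.9, 0.0, 4.4]
opening: 0.494
grip_force: 6.3
```

```bash
python3 rd.py 3
```

```text
17.05 mean [ 5.2215e+02  1.5507e+02  4.8850e+01 -1.7700e+00 -2.4000e-01  4.8200e+00
  4.2080e+01  6.3500e+00] sd [0.01 0.02 0.01 0.55 0.76 0.55 0.1  0.  ] yaw 1.17
```

It has touched down, with 4.8 N upward. I'll open slowly and then retreat straight up.

Request:
step_arm:
  commands:
    - {"delta_pos":[0,0,0],"spin":0,"fingers":0.03}
    - {"delta_pos":[0,0,0],"spin":0,"fingers":0.07}
    - {"delta_pos":[0,0,0],"spin":0,"fingers":0.11}
    - {"delta_pos":[0,0,0],"spin":0,"fingers":0.15}
    - {"delta_pos":[0,0,0],"spin":0,"fingers":0.2}
    - {"delta_pos":[0,0,0],"spin":0,"fingers":0.27}
    - {"delta_pos":[0,0,0],"spin":0,"fingers":0.35}
    - {"delta_pos":[0,0,0],"spin":0,"fingers":0.4}
    - {"delta_pos":[0,0,0],"spin":0,"fingers":0.4}

```text
clock: 18.18
tool_pos: [0.522, 0.155, 0.0485]
ee_rot: [-0.0, -0.01, 1.0, -0.0]
ft_force: [0.2, -0.0, 1.3]
opening: 0.704
grip_force: 0.0
```

```bash
python3 rd.py 3
```

```text
18.325 mean [ 5.2197e+02  1.5498e+02  4.8520e+01 -1.0000e-02 -2.4000e-01 -3.8000e-01
  5.9570e+01  0.0000e+00] sd [0.01 0.02 0.01 0.15 0.69 0.18 0.23 0.  ] yaw 1.17
```

Request:
step_arm:
  commands:
    - {"delta_pos":[0,0,-0.04],"spin":0,"fingers":0.4}
    - {"delta_pos":[0,0,-0.1],"spin":0,"fingers":0.4}
    - {"delta_pos":[0,0,-0.2],"spin":0,"fingers":0.4}
    - {"delta_pos":[0,0,-0.35],"spin":0,"fingers":0.4}
    - {"delta_pos":[0,0,-0.5],"spin":0,"fingers":0.4}
    - {"delta_pos":[0,0,-0.6],"spin":0,"fingers":0.4}
    - {"delta_pos":[0,0,-0.6],"spin":0,"fingers":0.4}
    - {"delta_pos":[0,0,-0.6],"spin":0,"fingers":0.4}

```text
clock: 19.32
tool_pos: [0.5217, 0.1549, 0.1985]
ee_rot: [-0.0, -0.01, 1.0, 0.0]
ft_force: [-0.5, -0.0, -0.3]
opening: 0.702
grip_force: 0.0
```

```bash
python3 - <<'E'
from h import *
st=arm.observe(); im=eyes.get_image('wrist'); px=im['pixels']; print(st['clock'],st['tool_pos'],st['ft_force'])
m,b=blobs(px,'red',(0,110,40),(9,255,255),300)
for c,r in b:
    P=onz(im,c.reshape(-1,2),.024,st)[:,:2]*1000; print(cv2.minAreaRect(P.astype(np.float32)))
s=eyes.get_image('scene')['pixels']
cv2.imwrite('pics/w7.png',np.hstack([cv2.resize(px,(400,300)),cv2.resize(s[160:250,240:360],(400,300),interpolation=2)]))
E
```

```text
19.325 [0.52170318 0.15493125 0.19848864] [-0.49672438 -0.01868114 -0.3177388 ]
((521.7877197265625, 154.98983764648438), (64.65380859375, 65.51388549804688), 1.2008395195007324)
((469.9809875488281, 397.35107421875), (30.346752166748047, 81.73616027832031), 55.48014831542969)
```

View pics/w7.png

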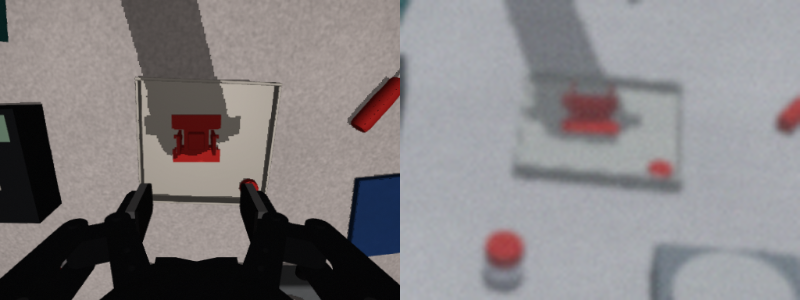

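The cover stands flat on the tray floor at (196,138), measured at (0.522, 0.155) and about 65 mm square at flange height. The cap at (250,186) has not moved, and the gripper is well clear. I'm handing in the job.

```bash
python3 -c "from rig import workorder; print(workorder.sign_off())"
```

```text
the job is handed in; nothing more can be done
None
```

I freed the cover at about 3 mm of press per tab, stood it upright in the tray, let go and signed the job off at about 19 s; sign-off returned no verdict.

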